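Check that a solenoid plunger moves freely

ROBOT

A 6-joint arm with a two-finger parallel gripper is mounted at the origin on a cart in front of the work surface, level with it; the furniture and walls round the work are solid. World frame = base frame: x ahead of the robot, y to its left, z up, the work surface at z = 0. Lengths are in m, angles in rad, forces in N, time in s.
With the tool pointing down it reaches from about 0.3 to 0.85 m from the base axis. Payload 4.2 kg.
Tool frame: the origin (TCP) lies at the very end of the fingers, on their centre line; the grasp point (between the pads) lies 19 mm behind it; z points along the fingers, y is the line along which they close (so a half turn about z gives the same grasp; the last joint's range is limited). The gripper opens to 91 mm and grips with 3 to 60 N. Pads are 32 mm wide; open, the fingers measure 118 mm over their backs; the gripper's body (76 mm by 178 mm) begins 60 mm behind the grasp point.
Start: joints at [-1.287, 0.32, 1.565, -0, 1.257, -0.02], TCP at [0.172, -0.549, 0.214] pointing down, gripper open.
Joint ranges: [-3.11, 3.11], [-0.84, 2.01], [0.21, 2.61], [-1.34, 4.49], [0.05, 2.63], [-2.56, 2.56]. Speed limits (rad/s): [2.57, 2.57, 3.14, 3.14, 3.14, 3.14].

INTERFACE

Orientations are given as a unit quaternion [w, x, y, z].
In Python, from station import env gives the robot as it stands.
- The arm moves only by the shell command python3 -m handwheel 'ROWS' [FORCE]. ROWS is JSON, a list of rows, each a list of 7 numbers: the shift along the world's x, y, z in m, then the turn, a rotation vector about the world's x, y, z in degrees, then the closure, from -1 (fully open) to 1 (shut). In form: [[x, y, z, rx, ry, rz, claw], ...]. A call has 1 to 12 rows; each row shifts and turns the commanded pose from where the row before left it; what a row does not reach is not made up. A row lasts 1/10 s, in which the tool goes at most 50 mm and 8.59 degrees, less where a joint would pass 70% of its speed; a pose out of reach is approached as far as the arm can. A call is refused whole if a number of a shift passes 0.05 or a number of a turn 8.59, either way. A call with a gripper value outside its range is refused whole. The fingers move at their own pace and stop on an object; FORCE is the grip in N (left out, the last holds). Time passes only in rows, so rows that do not move let the fingers close. It gives the time, the measured TCP pose, the force, the opening and the grip force at its end, in the units of the state.
- env.get_obs(): the state, without advancing time (a new reading comes with each control period).
- env.get_image(name): name is "side" or "top" or "wrist"; returns a dict with "frame" (480x640x3 uint8, blue, green, red), "range_z" (480x640 float32, m along the optical axis (not along the pixel's ray), 0 where there is no reading), "fx", "fy", "cx", "cy" (pixels), "origin" and "orientation" of the camera in the world; the wrist camera has in their place "tool_from_camera" (4x4, takes a point from camera to tool coordinates, whose origin is the TCP and whose axes are the flange's). Camera axes: x right, y down, z forward; pixel columns grow to the right and rows downward; lengths in m; the calibration is good to about 2 mm. A picture is of the moment at which its call begins: read the wrist's pose just before it.
- env.sign_off(): hands the job in; it is judged then, once.
The state is a dict: "time_s": time; "q": joint angles; "qvel": joint speeds; "joint_torque": joint torques, N m; "tool_pos": TCP position; "tool_rot": TCP orientation; "ft_force": force on the tool from outside, world axes, zero at the start; "torque": the same for the moment, N m; "grip_width": finger opening in m; "gripper_force": force on a finger pad.
Only numpy, scipy, OpenCV 4.12 (cv2) and the standard library are available. Lean on these libraries where they do the work, as an engineer would, in place of code of your own. Each camera call takes 0.05 s, during which the arm holds its last target. There are 200 camera calls.

TASK

Three solenoids stand on the test plate; check that the plunger of the one with the wide flat disc moves freely. With the fingertips, press the disc gently down to about half of its 16 mm stroke without driving it to the bottom, keep it there for about a second, then let it spring all the way back up and withdraw. Only press it, never pull the plunger up, and leave the ball-ended and fork-ended solenoids and the loose things on the bench untouched.

Things in the scene. Friction and masses are not known exactly. Their poses are not given: they have to be found in the camera images.
- test_plate: aluminium test plate, 80 x 290 x 12 mm, fixed on the bench; carries the three solenoids in a row along its long (y) axis, 85 mm apart centre to centre, in any order. Origin: centre of its underside; x across the plate, y along it, z up
- disc_solenoid: the solenoid with the plunger that ends in a wide flat round disc, 30 mm across, 8 mm thick: open-frame solenoid, foot 44 x 64 mm, steel frame 36 x 48 mm and 62 mm high round a copper winding, brass bush on top to 68 mm, plunger rising upright out of its middle; fixed, cannot be knocked over. Origin: centre of its underside, on the plate; z up
- disc_top (a point): point on the plunger axis at the highest level of the disc, the centre of its flat upper face; 100 mm above the solenoid's underside and 112 mm above the bench when at rest; sinks with the plunger
- disc_plunger (a joint): travel of this plunger in m: 0 at rest, positive pressed down, 0.016 fully down on its bottom stop. Its return spring pushes up with 0.35 N per mm of travel, no preload (about 2.8 N half way, 5.6 N at the bottom, friction 0.1 N). A pull can lift it up to 6 mm above rest (negative values)
- ball_solenoid: the solenoid with the plunger that ends in a 20 mm ball: open-frame solenoid, foot 44 x 64 mm, steel frame 36 x 48 mm and 62 mm high round a copper winding, brass bush on top to 68 mm, plunger rising upright out of its middle; fixed, cannot be knocked over. Origin: centre of its underside, on the plate; z up
- ball_top (a point): point on the plunger axis at the highest level of the ball; 100 mm above the solenoid's underside and 112 mm above the bench when at rest; sinks with the plunger
- ball_plunger (a joint): travel of this plunger in m: 0 at rest, positive pressed down, 0.016 fully down on its bottom stop; sprung as softly as the other plungers
- fork_solenoid: the solenoid with the plunger that ends in a small fork, 16 x 18 mm, with an 8 mm slot open at the top: open-frame solenoid, foot 44 x 64 mm, steel frame 36 x 48 mm and 62 mm high round a copper winding, brass bush on top to 68 mm, plunger rising upright out of its middle; fixed, cannot be knocked over. Origin: centre of its underside, on the plate; z up
- fork_top (a point): point on the plunger axis at the highest level of the fork (between its prongs); 100 mm above the solenoid's underside and 112 mm above the bench when at rest; sinks with the plunger
- fork_plunger (a joint): travel of this plunger in m: 0 at rest, positive pressed down, 0.016 fully down on its bottom stop; sprung as softly as the other plungers
- coil: loose wound coil with copper-orange wire on a white bobbin, 47 x 46 x 57 mm, standing on the bench on the robot's side of the plate; origin at the centre of its underside
- tape: loose roll of yellow tape lying flat, 64 mm across, 18 mm high, on the robot's side of the plate; origin at the centre of its underside
- pen: loose marker pen, 15 x 128 x 17 mm, lying on the bench beyond the plate, roughly along it; origin at its middle on the underside

How it is judged:
On the way:
1. the disc is kept pressed by the fingertips to the middle part of its stroke (4 to 12.5 mm down) for 0.6 s (value of joint disc_plunger between 0.004 and 0.0125 m and contact force between the fingers and disc_solenoid above 0.5 N), for 0.6 s.
At the end, for the whole second after the job is handed in: the disc plunger, having been held pressed in mid-stroke, is back at rest within 1.5 mm and still; the ball and fork plungers are at rest within 1.5 mm; coil, tape and pen are within 10 mm of where they began (value of joint disc_plunger between -0.0015 and 0.0015 m and value of joint ball_plunger between -0.0015 and 0.0015 m and value of joint fork_plunger between -0.0015 and 0.0015 m and velocity of joint disc_plunger between -0.005 and 0.005 m/s and distance of each of coil, tape, pen from where it was at the start of the episode below 0.01 m); the robot touches nothing.
It fails at once if the disc plunger is driven to the bottom (over 14.5 mm down) (value of joint disc_plunger above 0.0145 m).
It fails at once if the disc plunger is pulled up more than 3 mm (value of joint disc_plunger below -0.003 m).
It fails at once if the disc solenoid is pushed with more than 15 N (contact force between any of the fingers, the arm and disc_solenoid above 15 N).
It fails at once if the ball-ended or fork-ended solenoid is touched (over 0.5 N) (contact force between any of the fingers, the arm and ball_solenoid above 0.5 N or contact force between any of the fingers, the arm and fork_solenoid above 0.5 N).
It fails at once if a loose thing is touched (over 0.5 N) or moved more than 10 mm (contact force between any of the fingers, the arm and coil above 0.5 N or contact force between any of the fingers, the arm and tape above 0.5 N or contact force between any of the fingers, the arm and pen above 0.5 N or distance of any of coil, tape, pen from where it was at the start of the episode above 0.01 m).
It also fails if it takes over 32 s, if anything falls off the work surface, if the arm or the gripper's body presses on something with over 40 N, if the wrist force passes 120 N, or if a joint passes its speed limit or range.

## Working session

There is one attempt and no reset: what is moved stays moved. The work goes in short steps, Python scripts to look and compute and a shell command to move; the robot and the scene stay as the last step left them, time stands still between calls to the robot, and variables do not carry over. Pictures are saved under pics/ and viewed, at most 10 in all, crops included, and the job is handed in when it is done.

```bash
mkdir -p pics
python3 - <<'E'
from station import env
import cv2,numpy as np
for n in("top","side"):
    i=env.get_image(n); cv2.imwrite(f"pics/{n}0.png",i["frame"]); np.savez(f"{n}0.npz",**i)
    print(n,i["fx"],i["cx"],i["cy"],i["origin"],i["orientation"])
o=env.get_obs();print(o["time_s"],o["tool_pos"],o["tool_rot"],o["ft_force"],o["grip_width"])
E
```

```text
top 514.8600083806497 313.49287555732263 237.51725334162523 [0.4212609  0.0245984  0.92649972] [ 0.04405167 -0.6999415   0.71163596 -0.04141989]
side 438.07188606017627 325.15476301884644 226.59688103897767 [ 0.27612495 -0.66566027  0.5662669 ] [-0.47065988  0.86257284 -0.16662902  0.08174435]
0.1 [ 0.17188971 -0.54825099  0.21322271] [-7.68323349e-04  9.88484548e-01  1.51319853e-01 -9.99217971e-05] [-0.41199842  1.30772554  0.97853233] 0.09130721653178252
```

View pics/top0.png

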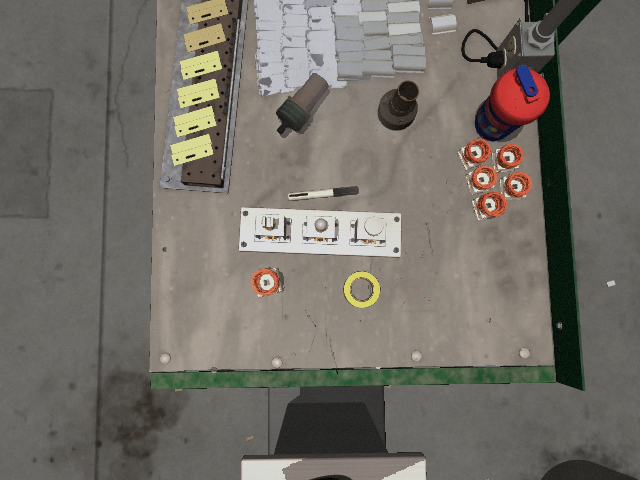

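View pics/side0.png

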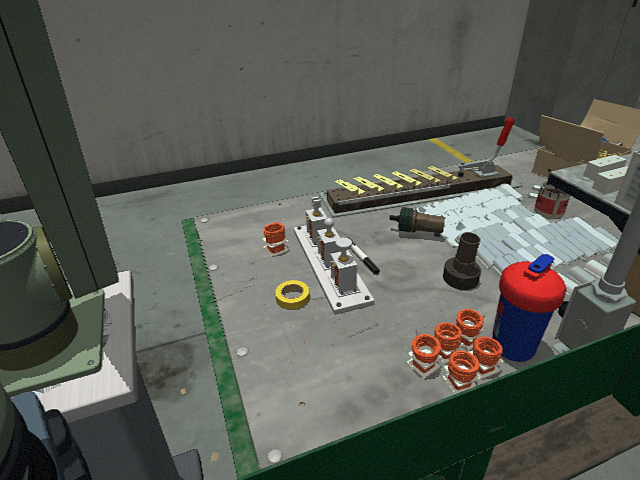

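The top view shows the fork at (270,222), the ball at (320,224) and the disc at (375,226), which is the right-hand one. The tape is at (362,289), the coil at (267,282) and the pen at (323,192). Next I measure each of them.

```bash
cat > h.py <<'E'
import numpy as np
from scipy.spatial.transform import Rotation as R
def cloud(i,T=None):
    v,u=np.mgrid[:480,:640]; z=i["range_z"]
    p=np.stack([(u-i["cx"])/i["fx"]*z,(v-i["cy"])/i["fy"]*z,z],-1)
    if T is None:
        q=np.asarray(i["orientation"]); return p@R.from_quat(q,scalar_first=True).as_matrix().T+i["origin"]
    return p@T[:3,:3].T+T[:3,3]
E
python3 - <<'E'
from h import *
import cv2
for n in("top","side"):
    i=np.load(n+"0.npz"); P=cloud(i)
    print(n,"bench z",np.median(P[300:340,200:330,2]) if n=="top" else np.median(P[330:350,250:300,2]))
    m=(P[...,2]>.100)&(P[...,2]<.125)&(P[...,0]>.3)&(P[...,0]<.6)&(abs(P[...,1])<.25)&(i["range_z"]>0)
    k,l,s,c=cv2.connectedComponentsWithStats(m.astype('uint8'))
    for j in range(1,k):
        q=P[l==j]
        if len(q)>8: print(len(q),c[j].round(1),"med",np.median(q,0).round(4),"mid",((q.min(0)+q.max(0))/2).round(4),"ext",np.ptp(q,0).round(4))
i=np.load("top0.npz");P=cloud(i)
for n,(u,v) in dict(p1=(241,208),p2=(401,213),p3=(400,257),p4=(239,251),tape=(347,289),coil=(255,282),pen0=(292,195),pen1=(355,190)).items(): print(n,P[v,u].round(3))
E
```

```text
top bench z 1.4970816330062142e-05
122 [267.8 222.1] med [0.5469 0.1002 0.11  ] mid [0.5472 0.0994 0.1079] ext [0.0155 0.0193 0.0157]
270 [373.4 225.5] med [ 0.5385 -0.0689  0.1118] mid [ 0.5377 -0.0693  0.1098] ext [0.0286 0.0279 0.0122]
120 [320.4 224.2] med [0.542  0.0159 0.109 ] mid [0.5433 0.0152 0.1073] ext [0.0197 0.0178 0.0136]
side bench z 0.00023082910751626162
74 [315.9 200.9] med [0.5456 0.0934 0.109 ] mid [0.5465 0.0983 0.1069] ext [0.0153 0.0216 0.0129]
70 [328.8 221.9] med [0.5403 0.0095 0.1077] mid [0.5413 0.0116 0.1063] ext [0.0178 0.0156 0.0124]
167 [343.6 243.4] med [ 0.5359 -0.0733  0.1118] mid [ 0.5373 -0.0702  0.1099] ext [0.0298 0.032  0.0099]
p1 [0.589 0.157 0.01 ]
p2 [ 0.576 -0.133 -0.001]
p3 [ 0.496 -0.129 -0.002]
p4 [ 0.512  0.163 -0.002]
tape [ 0.44  -0.03   0.017]
coil [0.454 0.128 0.044]
pen0 [0.61  0.064 0.016]
pen1 [ 0.617 -0.049  0.014]
```

The disc top is at (0.538, −0.069, 0.112), and both cameras agree. The visible extent is about 29 mm and the spacing about 85 mm, which match the sizes given. I'll close the fingers while travelling high.

```bash
python3 -m handwheel '[[0.02,0.026,0,0,0,0,1],[0.025,0.033,0,0,0,0,1],[0.025,0.033,0,0,0,0,1],[0.025,0.033,0,0,0,0,1],[0.025,0.033,0,0,0,0,1],[0.025,0.033,0,0,0,0,1],[0.025,0.033,0,0,0,0,1],[0.025,0.033,0,0,0,0,1],[0.025,0.033,0,0,0,0,1],[0.025,0.033,0,0,0,0,1],[0.025,0.033,0,0,0,0,1],[0.025,0.033,0,0,0,0,1]]' 10
```

```text
time_s: 1.3
tool_pos: [0.4676, -0.1581, 0.2137]
tool_rot: [-0.0, 0.988, 0.151, -0.0]
ft_force: [0.2, -1.6, -1.1]
grip_width: 0.0007
gripper_force: 0.0
```

```bash
python3 -m handwheel '[[0.02,0.025,0,0,0,0,1],[0.02,0.025,-0.01,0,0,0,1],[0.02,0.025,-0.01,0,0,0,1],[0.01,0.014,-0.01,0,0,0,1],[0,0,0,0,0,0,1],[0,0,0,0,0,0,1],[0,0,0,0,0,0,1]]'
python3 - <<'E'
from station import env
from h import *
import cv2
o=env.get_obs(); i=env.get_image("wrist")
T=np.eye(4);T[:3,:3]=R.from_quat(o["tool_rot"],scalar_first=True).as_matrix();T[:3,3]=o["tool_pos"]
P=cloud(i,T@i["tool_from_camera"]); print(o["time_s"],o["tool_pos"],o["ft_force"])
m=(P[...,2]>.105)&(P[...,2]<.12)&(i["range_z"]>0)
k,l,s,c=cv2.connectedComponentsWithStats(m.astype('uint8'))
for j in range(1,k):
    q=P[l==j]
    if len(q)>100: print(len(q),c[j].round(),((q.min(0)+q.max(0))/2).round(4),np.median(q,0).round(4),np.ptp(q,0).round(4))
cv2.imwrite("pics/w1.png",i["frame"])
E
```

```text
time_s: 2.0
tool_pos: [0.5365, -0.0716, 0.1843]
tool_rot: [0.0, 0.989, 0.151, -0.0]
ft_force: [-0.3, -0.0, 0.5]
grip_width: 0.0003
gripper_force: 0.0
2.0 [ 0.53649649 -0.07164913  0.18430148] [-0.31677191 -0.02234238  0.52619158]
297 [ 85. 158.] [0.5463 0.106  0.1096] [0.5463 0.1046 0.1115] [0.0159 0.0066 0.0091]
303 [104. 164.] [0.5456 0.0926 0.1096] [0.546  0.0916 0.1115] [0.0158 0.0076 0.009 ]
511 [210. 202.] [0.5413 0.0149 0.1094] [0.5425 0.0139 0.1098] [0.0188 0.0187 0.0087]
1063 [317. 239.] [ 0.5374 -0.0697  0.1098] [ 0.5388 -0.069   0.1123] [0.0278 0.0292 0.009 ]
```

View pics/w1.png

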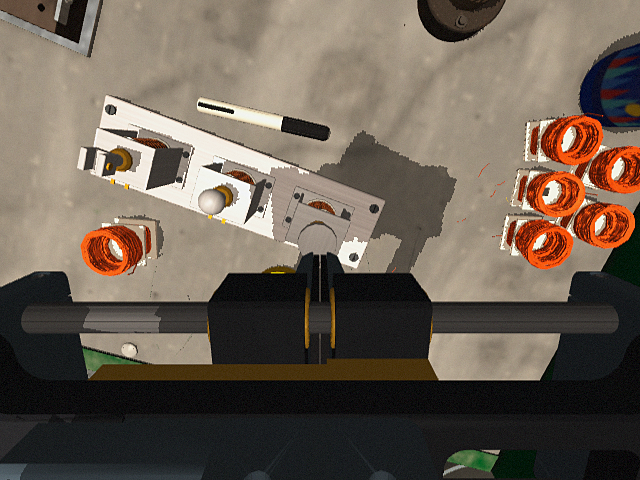

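The wrist view shows the closed fingertips at (320,258), right at the disc (317,239), with the ball well clear at (210,202). The wrist depth gives the disc at (0.538, −0.069, 0.112), so I shift by +1 and +2 mm and descend to just above it.

```bash
python3 -m handwheel '[[0.001,0.002,-0.01,0,0,0,1],[0,0,-0.015,0,0,0,1],[0,0,-0.015,0,0,0,1],[0,0,-0.013,0,0,0,1],[0,0,-0.008,0,0,0,1],[0,0,-0.004,0,0,0,1],[0,0,0,0,0,0,1],[0,0,0,0,0,0,1],[0,0,0,0,0,0,1]]'
```

```text
time_s: 2.95
tool_pos: [0.5385, -0.0688, 0.1196]
tool_rot: [0.0, 0.988, 0.151, 0.001]
ft_force: [-0.8, -0.5, 0.5]
grip_width: 0.0008
gripper_force: 0.0
```

```bash
python3 -m handwheel '[[0,0,-0.002,0,0,0,1],[0,0,-0.002,0,0,0,1],[0,0,-0.002,0,0,0,1],[0,0,-0.002,0,0,0,1],[0,0,-0.002,0,0,0,1],[0,0,-0.002,0,0,0,1],[0,0,0,0,0,0,1],[0,0,0,0,0,0,1],[0,0,0,0,0,0,1]]'
```

```text
time_s: 3.85
tool_pos: [0.538, -0.0687, 0.1071]
tool_rot: [0.0, 0.988, 0.151, 0.0]
ft_force: [-0.6, 1.1, 1.2]
grip_width: 0.0006
gripper_force: 0.9
```

```bash
python3 -m handwheel '[[0,0,-0.0015,0,0,0,1],[0,0,-0.0015,0,0,0,1],[0,0,0,0,0,0,1],[0,0,0,0,0,0,1],[0,0,0,0,0,0,1],[0,0,0,0,0,0,1]]'
python3 - <<'E'
from station import env
import cv2
i=env.get_image("side"); o=env.get_obs(); print(o["time_s"],o["tool_pos"],o["ft_force"])
cv2.imwrite("pics/s2.png",cv2.resize(i["frame"][170:320,260:420],None,fx=4,fy=4))
E
python3 -m handwheel '[[0,0,0,0,0,0,1],[0,0,0,0,0,0,1],[0,0,0,0,0,0,1],[0,0,0,0,0,0,1]]'
```

```text
time_s: 4.45
tool_pos: [0.538, -0.0687, 0.104]
tool_rot: [0.0, 0.988, 0.151, 0.0]
ft_force: [-1.0, 0.2, 2.7]
grip_width: 0.0007
gripper_force: 1.5
4.5 [ 0.53800574 -0.06867157  0.10403353] [-0.28269955  0.37442863  2.23681424]
time_s: 4.9
tool_pos: [0.538, -0.0687, 0.104]
tool_rot: [0.0, 0.988, 0.151, 0.0]
ft_force: [0.1, -0.1, 2.9]
grip_width: 0.0006
gripper_force: 1.5
```

View pics/s2.png

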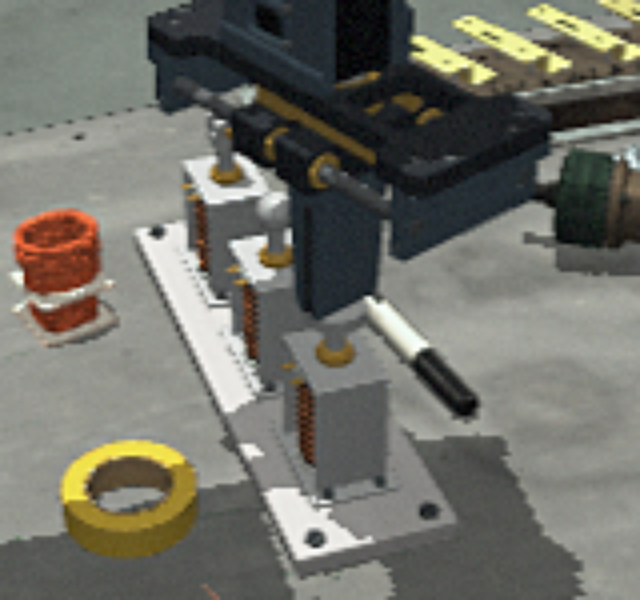

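Side view: the closed fingers (340,300) sit on the disc above the bush (335,352), and the ball (272,208) and fork are clear. The force is 2.7 N at 8 mm, as the spring predicts. I hold slightly longer, then release slowly.

```bash
python3 -m handwheel '[[0,0,0,0,0,0,1],[0,0,0,0,0,0,1],[0,0,0,0,0,0,1],[0,0,0.002,0,0,0,1],[0,0,0.002,0,0,0,1],[0,0,0.002,0,0,0,1],[0,0,0.002,0,0,0,1],[0,0,0.002,0,0,0,1],[0,0,0.005,0,0,0,1],[0,0,0.015,0,0,0,1],[0,0,0.02,0,0,0,1],[0,0,0.02,0,0,0,1]]'; python3 -m handwheel '[[0,0,0.03,0,0,0,1],[0,0,0.03,0,0,0,1],[0,0,0.02,0,0,0,1],[0,0,0,0,0,0,1],[0,0,0,0,0,0,1],[0,0,0,0,0,0,1]]'
python3 - <<'E'
from station import env
from h import *
i=env.get_image("side"); P=cloud(i)
m=(P[...,2]>.100)&(P[...,2]<.125)&(abs(P[...,0]-.538)<.02)&(abs(P[...,1]+.069)<.02)&(i["range_z"]>0)
print(m.sum(),np.median(P[m],0))
E
```

```text
time_s: 6.1
tool_pos: [0.5378, -0.0687, 0.1747]
tool_rot: [0.0, 0.988, 0.151, -0.0]
ft_force: [0.9, -0.5, 0.9]
grip_width: 0.0008
gripper_force: 0.0
time_s: 6.7
tool_pos: [0.5372, -0.0686, 0.2525]
tool_rot: [-0.0, 0.988, 0.151, -0.001]
ft_force: [0.8, 0.9, -0.5]
grip_width: 0.0003
gripper_force: 0.0
166 [ 0.53592027 -0.07402866  0.11158436]
```

The disc is back at 0.112 m and the arm is clear, so I hand in.

```bash
python3 -c "
from station import env
print(env.sign_off())"
```

```text
the job is handed in; nothing more can be done
None
```

I pressed the disc plunger about 8 mm down (about 2.7 N), held it there for about a second and released it; it sprang back to its rest height of 112 mm, the arm withdrew clear, and I handed the job in (no verdict was returned).

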